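# Latch a shock absorber into its bench stand and index the end stop

### The arm

A 6-joint arm with a two-finger parallel gripper is mounted at the origin on the work surface. World frame = base frame: x ahead of the robot, y to its left, z up, the work surface at z = 0. Lengths are in m, angles in rad, forces in N, time in s.
With the tool pointing down it reaches from about 0.25 to 0.775 m from the base axis. Payload 4 kg.
Tool frame: the origin (TCP) lies between the finger pads; the fingertips stand 14 mm ahead of it and the grasp point (between the pads) lies 5 mm behind it (nose_length is the distance from the TCP to the fingertips, in m); z points along the fingers, y is the line along which they close (so a half turn about z gives the same grasp; the last joint's range is limited). The gripper opens to 94 mm and grips with 3 to 60 N. Pads are 16 mm wide; open, the fingers measure 119 mm over their backs; the gripper's body (75 mm by 177 mm) begins 78 mm behind the grasp point.
Start: joints at [1.226, 0.087, 1.371, -0, 1.684, -0.103], TCP at [0.132, 0.534, 0.22] pointing down, gripper open.
Joint ranges: [-3.1, 3.1], [-0.76, 2.03], [0.27, 2.55], [-1.08, 4.22], [0.17, 2.65], [-2.57, 2.57]. Speed limits (rad/s): [2.79, 2.79, 3.14, 3.14, 3.14, 3.14].

### API

Orientations are given as [roll, pitch, yaw] about the fixed x, y, z axes, in that order (R = Rz(yaw) Ry(pitch) Rx(roll)).
In Python, from bench import * gives the robot as it stands.
- The arm moves only by the tool move_arm, never from a script. Its argument "steps" is one flat list of numbers, 7 for each row, row after row: the turn, a rotation vector about the world's x, y, z in rad, then the shift along the world's x, y, z in m, then the opening, from 0 (shut) to 1 (fully open). A call has 1 to 12 rows; each row is the pose to reach, as a shift and turn from the pose commanded when the call began; what a row does not reach only later rows make up. A row lasts 1/10 s, in which the tool goes at most 50 mm and 8.59 degrees, less where a joint would pass 70% of its speed; a pose out of reach is approached as far as the arm can. A call with a gripper value outside its range is refused whole. The fingers move at their own pace and stop on an object; the grip force is fixed at half the most. Time passes only in rows, so rows that repeat a pose let the fingers close. It gives the time, the measured TCP pose, the force, the opening and the grip force at its end, in the units of the state.
- get_obs(): the state, without advancing time (a new reading comes with each control period).
- snapshot(name): name is "side" or "top" or "wrist"; returns (picture, depth): 480x640x3 uint8, red, green, blue; 480x640 float32, m along the optical axis (not along the pixel's ray), 0 where there is no reading.
- camera_model(name): a dict with "fx", "fy", "cx", "cy" (pixels), "rvec" (rotation vector, rad) and "tvec" (3), from world to camera coordinates, as OpenCV has them. Camera axes: x right, y down, z forward; pixel columns grow to the right and rows downward; lengths in m; the calibration is good to about 2 mm. A picture is of the moment at which its call begins: read the wrist's pose just before it. camera_model takes no time and is no camera call; for the wrist camera it gives the pose at the moment of the call.
- close_job(): hands the job in; it is judged then, once.
Trained networks look in the newest picture that a camera, given by its name, has taken for a name from the list of things; names that differ only in an ending like _2 or _b are one class to them, and where a whole thing is asked for, a point or a joint stands for the part that bears it (a point fixed in the world has none). Each returns a list of dicts, best first, with "score" (0 to 1); they miss things now and then, are a little off and sometimes report something else, mostly with a low value. They report only what shows in the picture. A call takes as long as a camera call. They do not tell look-alikes from the thing itself.
- silhouettes(camera, target): "pixels" (480x640 bool, what is visible of it) and "uv" ([column, row] in pixels, amid what is visible of it).
- spot_point(camera, target): "uv" ([column, row] in pixels: a listed point, or the origin of a listed thing).
The state is a dict: "time": time; "joint_positions": joint angles; "qvel": joint speeds; "joint_torque": joint torques, N m; "tool_pos": TCP position; "ee_rot": TCP orientation; "wrist_force": force on the tool from outside, world axes, zero at the start; "wrist_torque": the same for the moment, N m; "width": finger opening in m; "finger_force": force on a finger pad.
Only numpy, scipy, OpenCV 4.12 (cv2) and the standard library are available. Lean on these libraries where they do the work, as an engineer would, in place of code of your own. Each camera call takes 0.05 s, during which the arm holds its last target. There are 200 camera calls.

### The job

Secure the shock absorber in its bench stand: first swing the red hinged keeper latch over it until it rests fully down in its yellow catch. Then pull the black plunger knob up to free the pin, slide the orange sleeve exactly one hole towards the shock, and let the pin drop fully into that next hole. Finish still gripping the knob, holding the pin engaged; leave the shock lying in its vees and do not disturb the other things on the bench.

Things in the scene. Friction and masses are not known exactly. Their poses are not given: they have to be found in the camera images.
- stand: fixed shock stand. Origin at bench height (z = 0) under the centre line; y runs along the index bar and the shock, from the sleeve towards the shock; z up; x points away from the robot (at yaw 0 along world x). Aluminium base plate 150 (x) x 450 x 10 mm thick, y = -240 to +210 mm; a steel index bar, two blue vee blocks under the shock, the latch's hinge post (x = +42) and yellow catch
- latch (a joint): red keeper latch, a flat bar 14 mm wide, 8 mm thick, hinged about the stand's y at point latch_hinge. 0 = closed: level, pointing to the stand's -x (towards the robot), in its catch over the shock, at its stop; grows as the tip rises, pi/2 = upright, at most 2.1. Starts open at 1.0 to 1.85. The stiff hinge (about 1 N at the tip) stays where it is left
- latch_hinge (a point): axis of the latch hinge, in the middle of its width, 88 mm above the bench, x = +42, y = +72 mm in the stand's frame
- latch_tip (a point): centre of the black grip at the latch's free end, a round cross bar 14 mm in diameter, 26 mm long along the stand's y, 108 mm from the hinge axis; pinched by its two ends (fingers closing along the stand's y) it can turn between the fingers; it swings in the stand's x-z plane
- latch_catch (a point): where the latch rests: middle of the floor of the yellow catch fork, 84 mm above the bench, x = -40, y = +72 mm in the stand's frame; the fork is 12 mm thick (x), 30 mm over its cheeks (y), its top 98 mm above the bench
- carriage (a joint): orange sleeve, 64 mm long, 44 mm wide, sliding along the stand's y, with an upright rubber-faced end stop on the shock's side (70 mm high). 0 = the hole where it starts, pin in; +0.040 = next hole towards the shock; -0.040, -0.080 = holes away from it; 0.043 = its stop. With the pin out it slides with 1.5 N of friction and stays where left; the pin's play in a hole is 1 mm
- plunger (a joint): spring lock plunger in the sleeve: height of the pin above fully engaged, m. 0 = fully in the hole, 0.010 = pin just clear of the bar's top, 0.014 = its upper stop. The spring pulls it down with 4 N at 0 and 10 N at 0.014. The 8 mm pin has a round tip and drops into a hole by itself when over it and lowered
- knob: black round knob of the plunger with a red dot on top, 28 mm in diameter, 30 mm high, upright axis; origin at its centre, 89 mm above the bench when the pin is in; it moves with the sleeve and rises with the plunger. Under it an aluminium boss 20 mm in diameter tops out at 70 mm. Grip it from above, fingers closing along the stand's x: the end stop is 18 mm from its axis on the +y side, 70 mm high
- next_hole (a point): mouth of the hole that the pin must go into, y = -74 mm in the stand's frame, on top of the steel index bar, 40 mm above the bench. The bar is 32 mm wide, y = -235 to -45 mm, with dark holes 10 mm long (y), 12 mm wide at y = -194, -154, -114 (start) and -74 mm
- shock: loose shock absorber, black can 44 mm in diameter and 124 mm long with red bands and an aluminium eye at each end, 220 mm overall, 0.4 kg, lying along the stand's y in the vees; origin on its axis at mid-length. Its near end stands 4 mm from the end stop when the sleeve is in the next hole
- vee_seat (a point): where the shock's origin belongs: on the axis of the vees, 55 mm above the bench, y = +72 mm in the stand's frame
- spray_can: red spray can with a black cap, 52 mm diameter, 190 mm high, origin under its centre; bystander behind the stand
- spray_bottle: black bottle 62 x 90 mm with a red trigger head, 183 mm high, origin under its centre; bystander to the left
- mallet: copper-headed mallet lying on the bench, 255 mm long, 34 mm high, wooden handle along its -x; bystander behind the stand
- driver: red-handled screwdriver lying on the bench in front of the stand, about 200 mm long; bystander
- spacer: brass ring, 24 mm diameter, 16 mm high, standing on the stand's base plate; origin under its centre; bystander
- tray: blue parts tray 140 x 100 x 35 mm, origin under its centre; bystander to the right
- cup: white plastic cup, 72 mm diameter, 85 mm high, origin under its centre; bystander to the left
Not all that is in view belongs to the job. What is shaped like the shock but turquoise is not meant.

How it is judged:
By the outcome, as a careful person would: the job done as asked, in the order asked, and still so for the second after the job is handed in, while the arm keeps its last pose, push and grip.
It also fails if it takes over 48 s, if anything falls off the work surface, if the arm or the gripper's body presses on something with over 40 N, if the wrist force passes 120 N, or if a joint passes its speed limit or range.

## Working session

There is one attempt and no reset: what is moved stays moved. The work goes in short steps, Python scripts to look and compute and a tool call to move; the robot and the scene stay as the last step left them, time stands still between calls to the robot, and variables do not carry over. Pictures are saved under pics/ and viewed, at most 10 in all, crops included, and the job is handed in when it is done.

Besides the shell and the picture viewer there is one more tool, called as a command line: name --argument value ..., lists and objects as JSON in quotes. move_arm: Moves the arm, as the interface text tells. Its arguments: {"type":"object","properties":{"steps":{"type":"array"}},"required":["steps"]}

```bash
mkdir -p pics
cat > h.py <<'E'
from bench import *
import numpy as np, cv2
from scipy.spatial.transform import Rotation as R
def cam(n):
    m=camera_model(n); K=np.array([[m["fx"],0,m["cx"]],[0,m["fy"],m["cy"]],[0,0,1.]])
    r=cv2.Rodrigues(np.array(m["rvec"],float))[0]; return K,r,np.array(m["tvec"],float).ravel()
def ray(c,uv):
    K,r,t=c; d=r.T@np.linalg.solve(K,[uv[0],uv[1],1.]); return -r.T@t,d
def tri(obs):
    A=np.zeros((3,3));b=np.zeros(3)
    for c,uv in obs:
        o,d=ray(c,uv); d=d/np.linalg.norm(d); P=np.eye(3)-np.outer(d,d); A+=P;b+=P@o
    X=np.linalg.solve(A,b)
    res=[np.linalg.norm((np.eye(3)-np.outer(d,d)/(d@d))@(X-o)) for o,d in (ray(c,uv) for c,uv in obs)]
    return X,res
def atz(c,uv,z):
    o,d=ray(c,uv); return o+d*(z-o[2])/d[2]
def proj(c,X):
    K,r,t=c; p=K@(r@np.asarray(X)+t); return p[:2]/p[2]
def save(p,n): cv2.imwrite("pics/"+n,cv2.cvtColor(p,cv2.COLOR_RGB2BGR))
E
python3 - <<'E'
from h import *
np.set_printoptions(precision=4,suppress=True)
C={}
for n in("side","top"):
    p,d=snapshot(n); C[n]=cam(n); save(p,n+"0.png"); np.save(n+"_d.npy",d)
    print(n,"cam pos",-C[n][1].T@C[n][2])
S={}
for t in["latch_hinge","latch_tip","latch_catch","knob","next_hole","shock","vee_seat","spacer"]:
    for n in("side","top"):
        S[t,n]=spot_point(n,t); print(t,n,[(round(s["score"],2),np.round(s["uv"],1).tolist()) for s in S[t,n][:3]])
    if S[t,"side"] and S[t,"top"]:
        print("   ",tri([(C[n],S[t,n][0]["uv"]) for n in C]))
print(get_obs()["time"])
E
```

```text
side cam pos [-0.263  -0.9114  1.1064]
top cam pos [ 0.3245 -0.0188  1.5898]
latch_hinge side [(0.71, [331.2, 210.6]), (0.32, [322.0, 231.8])]
latch_hinge top [(0.68, [309.3, 222.6])]
    (array([0.6042, 0.0186, 0.103 ]), [np.float64(0.0020248266704077714), np.float64(0.0020248266704077475)])
latch_tip side [(0.81, [333.7, 182.0])]
latch_tip top [(0.58, [304.9, 213.1]), (0.47, [359.0, 229.2])]
    (array([0.6149, 0.0255, 0.1884]), [np.float64(0.0010699386152443974), np.float64(0.0010699386152441895)])
latch_catch side [(0.97, [310.6, 230.0])]
latch_catch top [(0.87, [312.8, 251.0]), (0.43, [348.4, 182.5])]
    (array([0.5282, 0.0124, 0.0821]), [np.float64(0.005256035921212923), np.float64(0.005256035921212873)])
knob side []
knob top [(0.68, [378.7, 223.0]), (0.39, [152.2, 303.0])]
next_hole side [(0.69, [366.6, 255.3]), (0.24, [342.0, 253.6])]
next_hole top [(0.8, [358.9, 229.5])]
    (array([ 0.599 , -0.1193,  0.0346]), [np.float64(0.0019566852637674134), np.float64(0.001956685263767359)])
shock side [(0.76, [221.8, 257.9]), (0.74, [240.9, 200.0]), (0.64, [321.6, 233.0])]
shock top [(0.89, [412.2, 353.3]), (0.71, [206.6, 260.2]), (0.7, [311.5, 240.9])]
    (array([ 0.2133, -0.18  ,  0.3258]), [np.float64(0.06446004973401562), np.float64(0.06446004973401565)])
vee_seat side [(0.93, [322.4, 231.7])]
vee_seat top [(0.55, [308.9, 244.4]), (0.28, [490.8, 273.9])]
    (array([0.5596, 0.0169, 0.0532]), [np.float64(0.005838966796423166), np.float64(0.005838966796423027)])
spacer side [(0.51, [333.4, 266.4])]
spacer top [(0.61, [345.7, 251.8]), (0.28, [307.2, 213.4])]
    (array([ 0.5325, -0.0766,  0.0091]), [np.float64(0.007994744572041879), np.float64(0.007994744572041959)])
0.9
```

Run:
```python
import cv2
for n,(x0,y0,x1,y1) in dict(side=(220,140,480,335),top=(240,160,480,340)).items():
    i=cv2.imread(f"pics/{n}0.png"); c=i[y0:y1,x0:x1]; cv2.imwrite(f"pics/{n}0c.png",cv2.resize(c,None,fx=3,fy=3,interpolation=cv2.INTER_CUBIC))
```

```text
(no output)
```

View pics/side0c.png

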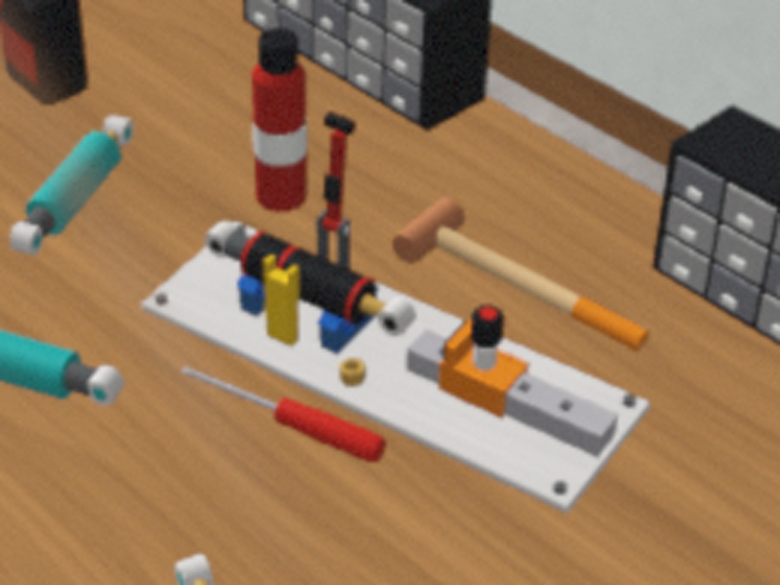

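View pics/top0c.png

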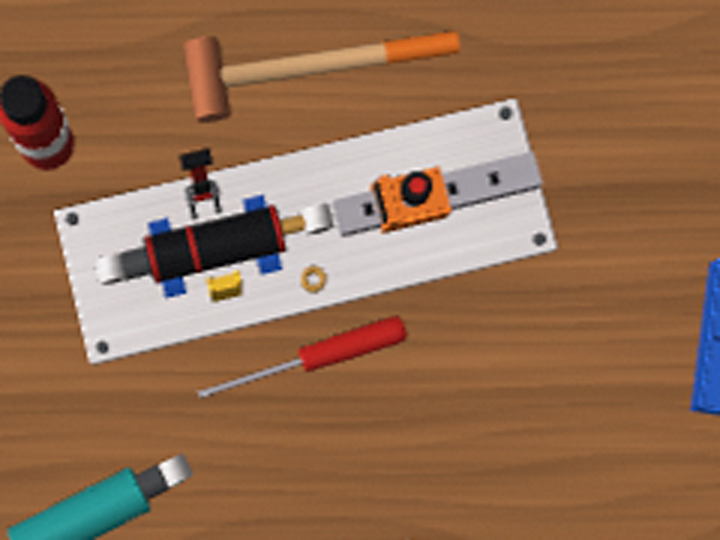

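The side view shows the open, nearly upright latch (tip at about (333,182) full-frame), the yellow catch, and the sleeve with its red-dotted knob at about (383,245). The top view shows the stand yawed roughly +0.2 rad with plate corners clearly visible. Next I fit the stand pose to these.

Run:
```python
from h import *
from scipy.optimize import least_squares
np.set_printoptions(precision=4,suppress=True)
C={n:cam(n) for n in("side","top")}
P=lambda x,y,z=.01:(x,y,z)
ob=[]
for uv,X in [((55,210),P(.075,.21)),((515,98),P(.075,-.24)),((556,247),P(-.075,-.24)),((90,362),P(-.075,.21))]:
    ob.append(("top",(uv[0]/3+240-.33,uv[1]/3+160-.33),X,1))
for uv,X in [((142,303),P(-.075,.21)),((565,510),P(-.075,-.24)),((648,403),P(.075,-.24))]:
    ob.append(("side",(uv[0]/3+220-.33,uv[1]/3+140-.33),X,1))
H=(.042,.072,.088);CA=(-.04,.072,.084);V=(0,.072,.055);N=(0,-.074,.04)
ob+=[("side",(310.6,230),CA,.5),("top",(312.8,251),CA,.5),("side",(322.4,231.7),V,.5),("side",(366.6,255.3),N,.5),("top",(358.9,229.5),N,.5),("top",(309.3,222.6),H,.3),
("top",(417/3+240-.33,187/3+160-.33),(0,-.114,.104),1),("side",(487/3+220-.33,313/3+140-.33),(0,-.114,.104),1)]
def W(p,X): return np.r_[R.from_euler("z",p[2]).apply(X)[:2]+p[:2],X[2]]
def f(p): return np.concatenate([w*(proj(C[n],W(p,X))-uv) for n,uv,X,w in ob])
s=least_squares(f,[.56,-.05,.2],loss="soft_l1"); p=s.x; print(p); print(f(p).reshape(-1,2))
np.save("stand.npy",p)
for k,X in dict(hinge=H,catch=CA,vee=V,hole=N,knob=(0,-.114,.089)).items(): print(k,W(p,X))
# latch angle from tip views
g=lambda a:np.concatenate([proj(C[n],W(p,(.042-.108*np.cos(a),.072,.088+.108*np.sin(a))))-uv for n,uv in(("side",(333.7,182)),("top",(304.9,213.1)))])
q=least_squares(lambda a:g(a[0]),[1.6]);a=q.x[0];print("angle",a,g(a),W(p,(.042-.108*np.cos(a),.072,.088+.108*np.sin(a))))
o=get_obs();print(o["tool_pos"],o["ee_rot"],o["width"])
T=R.from_euler("xyz",o["ee_rot"]).as_matrix();print(T)
c=cam("wrist");print("wrist cam",-c[1].T@c[2],c[1])
```

```text
[ 0.5797 -0.0554  0.2231]
[[-0.6553 -0.4126]
 [ 0.6827  0.2993]
 [ 0.6883  1.4043]
 [-0.52    0.6527]
 [-0.6867 -1.1309]
 [ 0.3362 -1.5206]
 [ 0.726  -0.907 ]
 [ 1.2763  0.4277]
 [ 0.6404  1.3909]
 [-0.2439 -0.2562]
 [ 0.3981  0.3483]
 [ 1.7803  0.0554]
 [-0.706   0.4429]
 [ 0.0199 -0.0712]
 [-0.0224 -0.5251]]
hinge [0.6047 0.0241 0.088 ]
catch [0.5248 0.006  0.084 ]
vee [0.5638 0.0149 0.055 ]
hole [ 0.5961 -0.1275  0.04  ]
knob [ 0.6049 -0.1665  0.089 ]
angle 1.6423154294832292 [-1.2096 -1.8613  0.0223  0.0957] [0.6123 0.0259 0.1957]
[0.1317 0.534  0.2195] [3.1415 0.     2.8998] 0.09415982701437849
[[-0.9709  0.2395  0.0001]
 [ 0.2395  0.9709  0.0001]
 [-0.      0.0001 -1.    ]]
wrist cam [0.0571 0.5533 0.3846] [[ 0.2391  0.971  -0.0006]
 [ 0.9361 -0.2303  0.2659]
 [ 0.2581 -0.0641 -0.964 ]]
```

move_arm --steps '[0,0,0,0,0,0.05,0.7,0,0,0.1,0.04,-0.04,0.09,0.7,0,0,0.2,0.08,-0.08,0.1,0.7,0,0,0.3,0.44,-0.508,0.1,0.7,0,0,0.465,0.44,-0.508,0.1,0.7,0,0,0.465,0.44,-0.508,0.1,0.7,0,0,0.465,0.44,-0.508,0.1,0.7,0,0,0.465,0.44,-0.508,0.1,0.7,0,0,0.465,0.44,-0.508,0.1,0.7,0,0,0.465,0.44,-0.508,0.1,0.7,0,0,0.465,0.44,-0.508,0.1,0.7,0,0,0.465,0.44,-0.508,0.1,0.7]'

```text
time: 2.1
tool_pos: [0.4824, 0.1309, 0.3181]
ee_rot: [3.141, 0.001, -2.919]
wrist_force: [1.4, 0.3, 0.6]
width: 0.0659
finger_force: 0.0
```

move_arm --steps '[0,0,0,0,0,0,0.7,0,0,0,0,0,0,0.7]'

```text
time: 2.3
tool_pos: [0.4817, 0.1319, 0.3174]
ee_rot: [3.141, -0.001, -2.921]
wrist_force: [-0.1, 0.5, -0.5]
width: 0.0654
finger_force: 0.0
```

move_arm --steps '[0,0,0,0.09,-0.106,0,0.7,0,0,0,0.09,-0.106,0,0.7,0,0,0,0.09,-0.106,0,0.7,0,0,0,0.09,-0.106,0,0.7,0,0,0,0.09,-0.106,0,0.7]'

```text
time: 2.8
tool_pos: [0.571, 0.0281, 0.3176]
ee_rot: [3.14, -0.001, -2.917]
wrist_force: [0.2, -0.2, 0.3]
width: 0.0656
finger_force: 0.0
```

```bash
cat > look.py <<'E'
from h import *
import sys
np.set_printoptions(precision=4,suppress=True)
def W(p,X): return np.r_[R.from_euler("z",p[2]).apply(X)[:2]+p[:2],X[2]]
p=np.load("stand.npy")
o=get_obs(); c=cam("wrist"); im,d=snapshot("wrist"); save(im,sys.argv[1])
print(o["tool_pos"],o["ee_rot"],o["time"])
for t in sys.argv[2:]:
    for s in spot_point("wrist",t)[:2]:
        uv=np.array(s["uv"]); u,v=np.round(uv).astype(int); dd=d[np.clip(v,0,479),np.clip(u,0,639)]
        o_,r_=ray(c,uv); print(t,round(s["score"],2),uv.round(1),"depthpt",o_+r_*dd)
E
python3 look.py w1.png latch_tip latch_hinge latch_catch
```

```text
[0.571  0.0281 0.3176] [ 3.1403 -0.0008 -2.9173] 2.8
latch_tip 0.71 [301.2 276. ] depthpt [0.6078 0.0243 0.1998]
latch_hinge 0.65 [304.8 233.6] depthpt [0.6    0.0224 0.0963]
latch_hinge 0.43 [128.1 200.6] depthpt [ 0.6042 -0.1635  0.1036]
latch_catch 0.75 [303.9 159. ] depthpt [0.5239 0.0043 0.083 ]
```

View pics/w1.png

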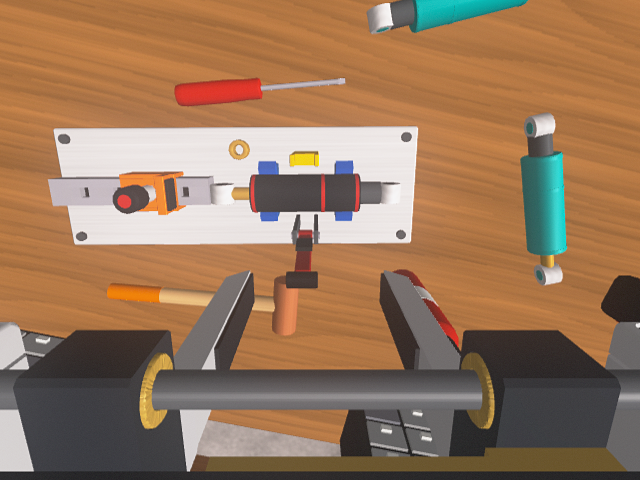

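The picture shows the latch's black grip at (301,279), the catch at (304,159) and the plate edges level, so the yaw fits. I descend over the grip.

move_arm --steps '[0,0,0,0.04,-0.003,-0.03,0.7,0,0,0,0.04,-0.003,-0.07,0.7,0,0,0,0.04,-0.003,-0.1,0.7,0,0,0,0.04,-0.003,-0.128,0.7,0,0,0,0.04,-0.003,-0.128,0.7,0,0,0,0.04,-0.003,-0.128,0.7]'

```text
time: 3.6
tool_pos: [0.611, 0.0247, 0.1906]
ee_rot: [3.141, 0.0, -2.917]
wrist_force: [0.5, -0.7, 0.7]
width: 0.0657
finger_force: 0.0
```

```bash
python3 look.py w2.png latch_tip latch_catch latch_hinge
python3 - <<'E'
import cv2
i=cv2.imread("pics/w2.png");cv2.imwrite("pics/w2c.png",cv2.resize(i[120:440,160:480],None,fx=1.8,fy=1.8))
E
```

```text
[0.611  0.0247 0.1906] [ 3.1415  0.0002 -2.9171] 3.6
latch_tip 0.8 [313.6 303.1] depthpt [0.6088 0.0235 0.2013]
latch_tip 0.42 [222.1 110.3] depthpt [ 0.5353 -0.078   0.0099]
latch_catch 0.87 [311.8 115.4] depthpt [0.5248 0.0021 0.083 ]
latch_catch 0.6 [174.4 306.9] depthpt [ 0.7316 -0.0938  0.0158]
latch_hinge 0.64 [318.2 228.2] depthpt [0.6006 0.0241 0.0936]
```

View pics/w2c.png

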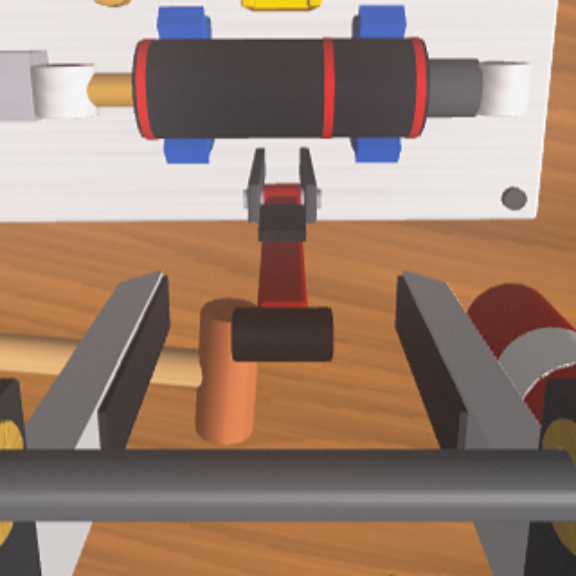

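The grip is centred between the open fingers at about (317,305). Closing on it.

move_arm --steps '[0,0,0,0,0,0,0,0,0,0,0,0,0,0,0,0,0,0,0,0,0,0,0,0,0,0,0,0,0,0,0,0,0,0,0,0,0,0,0,0,0,0]'

```text
time: 4.4
tool_pos: [0.6111, 0.0246, 0.1897]
ee_rot: [3.14, -0.0, -2.918]
wrist_force: [-0.4, 3.1, 0.3]
width: 0.0258
finger_force: 30.0
```

move_arm --steps '[0,0,0,-0.008,-0.002,0,0,0,0,0,-0.016,-0.0035,0,0,0,0,0,-0.024,-0.0055,-0.0013,0,0,0,0,-0.0395,-0.009,-0.0053,0,0,0,0,-0.054,-0.012,-0.0116,0,0,0,0,-0.0675,-0.015,-0.02,0,0,0,0,-0.0675,-0.015,-0.02,0]'

```text
time: 5.1
tool_pos: [0.5408, 0.0082, 0.1706]
ee_rot: [-3.141, -0.003, -2.919]
wrist_force: [-3.7, 1.9, 5.8]
width: 0.0256
finger_force: 30.0
```

move_arm --steps '[0,0,0,-0.012,-0.003,-0.0103,0,0,0,0,-0.0225,-0.005,-0.0224,0,0,0,0,-0.031,-0.007,-0.036,0,0,0,0,-0.0375,-0.0085,-0.0508,0,0,0,0,-0.042,-0.0095,-0.0663,0,0,0,0,-0.0435,-0.01,-0.077,0,0,0,0,-0.044,-0.01,-0.083,0,0,0,0,-0.044,-0.01,-0.083,0,0,0,0,-0.044,-0.01,-0.083,0]'

```text
time: 6.0
tool_pos: [0.4965, -0.0022, 0.0854]
ee_rot: [3.141, -0.008, -2.919]
wrist_force: [-6.6, -0.9, 0.8]
width: 0.0259
finger_force: 30.0
```

move_arm --steps '[0,0,0,-0.0015,-0.0003,-0.003,0,0,0,0,-0.0015,-0.0003,-0.005,0,0,0,0,-0.0015,-0.0003,-0.006,0,0,0,0,-0.0015,-0.0003,-0.006,0]'

```text
time: 6.4
tool_pos: [0.4963, -0.0022, 0.0802]
ee_rot: [-3.142, -0.005, -2.919]
wrist_force: [-5.2, -1.2, 1.9]
width: 0.0255
finger_force: 30.0
```

move_arm --steps '[0,0,0,0,0,-0.002,0,0,0,0,0,0,-0.004,0,0,0,0,0,0,-0.004,0,0,0,0,0,0,-0.004,0]'

```text
time: 6.8
tool_pos: [0.4964, -0.0022, 0.0762]
ee_rot: [-3.141, -0.005, -2.919]
wrist_force: [-5.3, 0.1, 1.4]
width: 0.0258
finger_force: 30.0
```

```bash
python3 look.py w3.png latch_tip latch_catch latch_hinge
python3 - <<'E'
import cv2
i=cv2.imread("pics/w3.png");cv2.imwrite("pics/w3c.png",cv2.resize(i[200:440,160:480],None,fx=2.3,fy=2.3))
E
```

```text
[ 0.4964 -0.0022  0.0762] [-3.1415 -0.0048 -2.9187] 6.8
latch_tip 0.82 [316.4 312.1] depthpt [ 0.495  -0.0019  0.0937]
latch_catch 0.87 [314.8 358.5] depthpt [0.5185 0.0027 0.0926]
```

View pics/w3c.png

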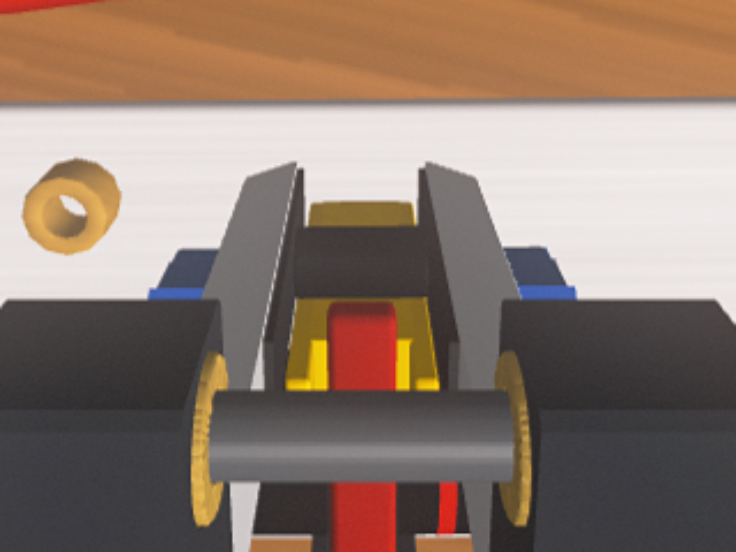

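The latch lies in the yellow fork (red bar between cheeks, at about (317,350) full-frame). I press slightly more and compare heights to confirm it is at its stop.

```bash
cat > bar.py <<'E'
from h import *
np.set_printoptions(precision=4,suppress=True)
p=np.load("stand.npy"); o=get_obs(); c=cam("wrist"); im,d=snapshot("wrist")
K,r,t=c; v,u=np.nonzero(d>0); q=np.linalg.solve(K,np.vstack([u,v,np.ones(len(u))]))*d[v,u]; X=(r.T@(q-t[:,None])).T
S=R.from_euler("z",-p[2]).apply(X-[p[0],p[1],0])
i=im[v,u].astype(int); red=(i[:,0]>90)&(i[:,1]<60)&(i[:,2]<70)
m=red&(abs(S[:,1]-.072)<.012)&(S[:,2]>.07)&(S[:,2]<.2)
for a in np.arange(-.06,.05,.01):
    k=m&(abs(S[:,0]-a)<.004)
    if k.sum()>5: print("x",round(a,3),"z top",np.percentile(S[k,2],[10,50,90]),"y",S[k,1].min(),S[k,1].max(),k.sum())
k=(i.max(1)<60)&(abs(S[:,1]-.072)<.009)&(S[:,0]<-.052)&(S[:,0]>-.08)&(S[:,2]>.07)&(S[:,2]<.15)
if k.any(): print("grip z max",np.percentile(S[k,2],[50,90,99]),"x",S[k,0].min(),S[k,0].max())
print(o["tool_pos"],o["wrist_force"],o["time"])
E
python3 bar.py
```

```text
x -0.06 z top [0.0873 0.0899 0.0917] y 0.0643276953908446 0.07762452010004282 222
x -0.05 z top [0.091  0.0918 0.0926] y 0.06427076863244721 0.0776738390500891 455
x -0.04 z top [0.0908 0.0916 0.0924] y 0.0646080948661399 0.07775212262873236 161
x -0.02 z top [0.0913 0.092  0.0926] y 0.0648898633646028 0.07798341500880823 127
x -0.01 z top [0.091  0.0918 0.0925] y 0.06481928454448428 0.07881249320861161 391
x 0.0 z top [0.091  0.0918 0.0925] y 0.06472942215730967 0.07823190405107223 374
x 0.01 z top [0.0905 0.0916 0.0924] y 0.0646670982665173 0.07827877275440567 122
grip z max [0.0925 0.0937 0.0946] x -0.06536303497303773 -0.061717657879937174
[ 0.4964 -0.0022  0.0762] [-4.9256  0.5019  2.5635] 7.0
```

move_arm --steps '[0,0,0,0,0,-0.002,0,0,0,0,0,0,-0.003,0,0,0,0,0,0,-0.003,0]'

```text
time: 7.35
tool_pos: [0.4965, -0.0022, 0.0759]
ee_rot: [-3.141, -0.004, -2.918]
wrist_force: [-11.3, -0.4, 12.8]
width: 0.0254
finger_force: 30.0
```

```bash
python3 bar.py
```

```text
x -0.06 z top [0.0871 0.0899 0.0916] y 0.06468107209800456 0.0776355259797982 229
x -0.05 z top [0.0907 0.0915 0.0923] y 0.06423480712200147 0.07763505143834355 447
x -0.04 z top [0.0906 0.0915 0.0922] y 0.06461500907263924 0.07768034260843605 159
x -0.02 z top [0.091  0.0918 0.0925] y 0.06488348999631785 0.07795617453629444 131
x -0.01 z top [0.0907 0.0916 0.0924] y 0.06482009778368282 0.07883309192459531 396
x 0.0 z top [0.0908 0.0917 0.0924] y 0.06472185923753478 0.07888569780004481 378
x 0.01 z top [0.0906 0.0915 0.0922] y 0.06465158402702467 0.0782123333572182 122
grip z max [0.0925 0.0935 0.0945] x -0.06514178799599624 -0.06156299837061856
[ 0.4965 -0.0022  0.0759] [-11.2672  -0.3719  12.7684] 7.35
```

Forces now rise while the bar stays level at z = 0.092, so the latch is at its stop. Release, lift, and head to the knob.

move_arm --steps '[0,0,0,0,0,0.002,0.6,0,0,0,0,0,0.002,0.6,0,0,0,0,0,0.002,0.6,0,0,0,0,0,0.002,0.6,0,0,0,0,0,0.002,0.6,0,0,0,0,0,0.03,0.6,0,0,0,0,0,0.06,0.6,0,0,0,0,0,0.1,0.6,0,0,0,0,0,0.14,0.6,0,0,0,0,0,0.14,0.6]'

```text
time: 8.4
tool_pos: [0.5016, -0.0019, 0.2208]
ee_rot: [-3.137, 0.012, -2.918]
wrist_force: [0.9, 0.5, -0.4]
width: 0.0567
finger_force: 0.0
```

```bash
python3 bar.py
```

```text
x -0.03 z top [0.0912 0.0918 0.0923] y 0.06467042700350713 0.07314001012494441 6
x -0.02 z top [0.0907 0.0917 0.0924] y 0.0646066303895527 0.07662032909186962 49
x -0.01 z top [0.0909 0.0917 0.0926] y 0.06456630116669058 0.07753352980926992 110
x 0.0 z top [0.0907 0.0918 0.0927] y 0.06454441120263854 0.07762672755631055 126
x 0.01 z top [0.0911 0.0917 0.0924] y 0.06450947150161018 0.07869781070241526 128
x 0.02 z top [0.091  0.0919 0.0929] y 0.0653738807010923 0.0777582323436034 121
x 0.03 z top [0.0909 0.0918 0.0925] y 0.06441159004374801 0.0778405124255764 111
x 0.04 z top [0.0926 0.0938 0.0947] y 0.06444786803347971 0.0778766864410364 129
[ 0.5016 -0.0019  0.2208] [ 0.8632  0.5348 -0.3607] 8.4
```

move_arm --steps '[0,0,-0.14,0.02,-0.02,0,0.6,0,0,-0.28,0.04,-0.05,0,0.6,0,0,-0.42,0.06,-0.09,0,0.6,0,0,-0.56,0.08,-0.12,0,0.6,0,0,-0.7,0.1,-0.15,0,0.6,0,0,-0.84,0.1085,-0.164,0,0.6,0,0,-0.98,0.1085,-0.164,0,0.6,0,0,-1.12,0.1085,-0.164,0,0.6,0,0,-1.26,0.1085,-0.164,0,0.6,0,0,-1.4,0.1085,-0.164,0,0.6,0,0,-1.5708,0.1085,-0.164,0,0.6,0,0,-1.5708,0.1085,-0.164,0,0.6]'

```text
time: 9.65
tool_pos: [0.6062, -0.1653, 0.2113]
ee_rot: [-3.138, -0.002, 1.793]
wrist_force: [-0.5, -0.4, -0.2]
width: 0.0566
finger_force: 0.0
```

move_arm --steps '[0,0,0,0,0,0,0.6,0,0,0,0,0,0,0.6,0,0,0,0,0,0,0.6]'

```text
time: 9.95
tool_pos: [0.6067, -0.1655, 0.2134]
ee_rot: [-3.141, -0.0, 1.795]
wrist_force: [-0.0, -0.3, -0.2]
width: 0.0562
finger_force: 0.0
```

```bash
python3 look.py w4.png knob next_hole
```

```text
[ 0.6067 -0.1655  0.2134] [-3.1412 -0.0003  1.7952] 9.95
knob 0.96 [314. 234.] depthpt [ 0.6045 -0.162   0.1051]
next_hole 0.66 [314.2 174.9] depthpt [ 0.596  -0.1261  0.0308]
```

View pics/w4.png

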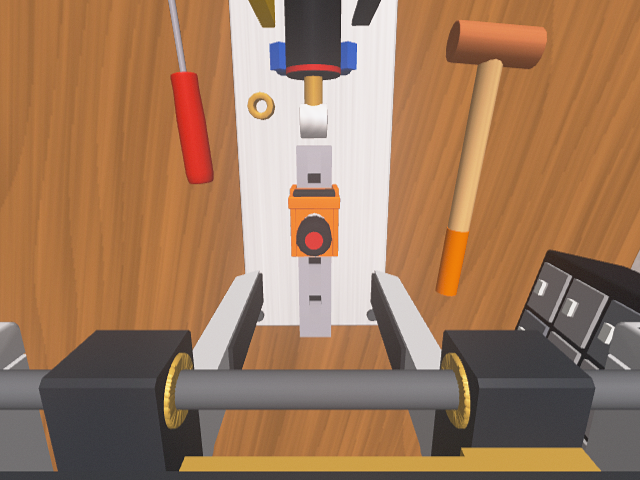

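The wrist view shows the knob with its red dot at (314,240), the next hole at (314,178), and clear space for the fingers. I localize the red dot precisely.

```bash
cat > dot.py <<'E'
from h import *
np.set_printoptions(precision=4,suppress=True)
p=np.load("stand.npy"); o=get_obs(); c=cam("wrist"); im,d=snapshot("wrist")
K,r,t=c; v,u=np.nonzero(d>0); q=np.linalg.solve(K,np.vstack([u,v,np.ones(len(u))]))*d[v,u]; X=(r.T@(q-t[:,None])).T
S=R.from_euler("z",-p[2]).apply(X-[p[0],p[1],0]); i=im[v,u].astype(int)
box=(abs(S[:,0])<.03)&(S[:,1]>-.16)&(S[:,1]<-.03)
m=box&(i[:,0]>120)&(i[:,1]<90)&(i[:,2]<90)&(S[:,2]>.095)&(S[:,2]<.13)
print("dot world",np.median(X[m],0),"stand",np.median(S[m],0),m.sum())
m=box&(i.max(1)<75)&(S[:,2]>.1)
if m.any(): print("knob top mid stand",(S[m].min(0)+S[m].max(0))/2,S[m].max(0)-S[m].min(0))
m=box&(i[:,0]>170)&(i[:,1]>80)&(i[:,2]<90)&(S[:,2]>.04)&(S[:,2]<.075)
print("orange y range",np.percentile(S[m,1],[1,99]),"x",np.percentile(S[m,0],[1,99]))
m=(abs(S[:,0])<.012)&(S[:,1]>-.235)&(S[:,1]<-.045)&(S[:,2]<.036)&(S[:,2]>-.01)
h=np.sort(S[m,1]); 
for g in np.split(h,np.nonzero(np.diff(h)>.01)[0]+1): print("hole y",g.min(),g.max(),len(g))
print(o["tool_pos"],o["ee_rot"],o["wrist_force"],o["width"],o["time"])
E
python3 dot.py
```

```text
dot world [ 0.6052 -0.1674  0.1044] stand [-0.0001 -0.1148  0.1044] 281
knob top mid stand [-0.     -0.1027  0.2164] [0.06   0.0495 0.2328]
orange y range [-0.146  -0.0825] x [-0.0212  0.0217]
hole y -0.20037397139980492 -0.19392841397209667 91
hole y -0.16008935871963295 -0.15185690298127924 96
hole y -0.07969625931562112 -0.07052970139356061 141
hole y -0.04562901451923666 -0.04526539124795498 49
[ 0.6069 -0.1655  0.2138] [3.1414 0.0001 1.7946] [ 0.7822 -0.0298 -0.3028] 0.05647588596138116 10.1
```

move_arm --steps '[0,0,0,-0.0015,-0.002,-0.04,0.6,0,0,0,-0.0015,-0.002,-0.08,0.6,0,0,0,-0.0015,-0.002,-0.11,0.6,0,0,0,-0.0015,-0.002,-0.124,0.6,0,0,0,-0.0015,-0.002,-0.124,0.6,0,0,0,-0.0015,-0.002,-0.124,0.6]'

```text
time: 10.75
tool_pos: [0.6063, -0.1679, 0.0914]
ee_rot: [3.139, 0.001, 1.794]
wrist_force: [0.1, 0.1, -0.7]
width: 0.0567
finger_force: 0.0
```

```bash
python3 dot.py
```

```text
dot world [ 0.6051 -0.1668  0.1045] stand [ 0.0003 -0.1144  0.1045] 723
knob top mid stand [-0.     -0.104   0.1551] [0.0599 0.0473 0.1102]
orange y range [-0.144  -0.0824] x [-0.0213  0.0217]
hole y -0.1969897537738459 -0.19559623351140387 17
hole y -0.07974826309882367 -0.07084407694387898 318
hole y -0.04561414155337618 -0.04538886226051759 77
[ 0.6063 -0.1679  0.0914] [3.1395 0.0013 1.7941] [ 0.1263  0.1029 -0.6753] 0.05672683174893374 10.75
```

Well centred (about 1 mm off in x). Correct slightly and close.

move_arm --steps '[0,0,0,-0.001,0.001,-0.001,0.6,0,0,0,-0.001,0.001,-0.001,0,0,0,0,-0.001,0.001,-0.001,0,0,0,0,-0.001,0.001,-0.001,0,0,0,0,-0.001,0.001,-0.001,0,0,0,0,-0.001,0.001,-0.001,0,0,0,0,-0.001,0.001,-0.001,0,0,0,0,-0.001,0.001,-0.001,0]'

```text
time: 11.6
tool_pos: [0.6046, -0.1665, 0.089]
ee_rot: [3.141, 0.0, 1.794]
wrist_force: [1.4, 0.6, 1.4]
width: 0.0273
finger_force: 30.0
```

move_arm --steps '[0,0,0,0,0,0.004,0,0,0,0,0,0,0.008,0,0,0,0,0,0,0.012,0,0,0,0,0,0,0.015,0,0,0,0,0,0,0.015,0,0,0,0,0,0,0.015,0]'

```text
time: 12.2
tool_pos: [0.6043, -0.1662, 0.1028]
ee_rot: [-3.141, -0.001, 1.794]
wrist_force: [6.0, -0.2, -10.8]
width: 0.0271
finger_force: 30.0
```

```bash
python3 dot.py
```

```text
dot world [ 0.605  -0.1665  0.1182] stand [ 0.0001 -0.1141  0.1182] 727
knob top mid stand [ 0.     -0.1028  0.1615] [0.06   0.0495 0.1208]
orange y range [-0.1236 -0.0821] x [-0.0214  0.0214]
hole y -0.20031137635976315 -0.19534860170425875 128
hole y -0.07972757381215421 -0.07107149121035213 284
hole y -0.04571807522510603 -0.045002723831435484 106
[ 0.6043 -0.1662  0.1028] [-3.1413 -0.0009  1.7941] [  5.9526  -0.1722 -10.8488] 0.027053114763286 12.2
```

move_arm --steps '[0,0,0,-0.001,0.008,0,0,0,0,0,-0.0025,0.016,0,0,0,0,0,-0.0045,0.024,0,0,0,0,0,-0.006,0.031,0,0,0,0,0,-0.007,0.036,0,0,0,0,0,-0.008,0.039,0,0,0,0,0,-0.008,0.039,0,0,0,0,0,-0.008,0.039,0]'

```text
validation failed for argument at $.st...
```

```bash
python3 dot.py
```

```text
dot world [ 0.6051 -0.1666  0.1182] stand [ 0.0001 -0.1141  0.1182] 729
knob top mid stand [-0.     -0.1029  0.1615] [0.06   0.05   0.1216]
orange y range [-0.1235 -0.0821] x [-0.0214  0.0214]
hole y -0.20031454244479027 -0.19540064130103071 128
hole y -0.07968585512827861 -0.0710387314682709 282
hole y -0.045756113470364006 -0.04500024077845945 106
[ 0.6043 -0.1662  0.1028] [-3.1413 -0.0009  1.7941] [  5.7464  -0.3431 -10.5322] 0.027048557740437122 12.25
```

move_arm --steps '[0,0,0,-0.001,0.008,0,0,0,0,0,-0.0025,0.016,0,0,0,0,0,-0.0045,0.024,0,0,0,0,0,-0.006,0.031,0,0,0,0,0,-0.007,0.036,0,0,0,0,0,-0.008,0.039,0,0,0,0,0,-0.008,0.039,0,0]'

```text
time: 13.0
tool_pos: [0.5953, -0.1265, 0.1031]
ee_rot: [-3.139, -0.002, 1.795]
wrist_force: [-1.1, 0.2, -13.2]
width: 0.0277
finger_force: 30.0
```

```bash
python3 dot.py
```

```text
dot world [ 0.5957 -0.1267  0.1186] stand [-0.0003 -0.0731  0.1186] 734
knob top mid stand [-0.     -0.0621  0.1639] [0.06   0.0495 0.1173]
orange y range [-0.0828 -0.0412] x [-0.0216  0.0213]
hole y -0.20071483503679252 -0.1972532970875082 114
hole y -0.16047331525276246 -0.15432221925736728 119
[ 0.5953 -0.1265  0.1031] [-3.1394 -0.0021  1.7946] [ -1.1299   0.2412 -13.2172] 0.02772299402100728 13.0
```

move_arm --steps '[0,0,0,0.0003,-0.001,0,0,0,0,0,0.0003,-0.001,-0.003,0,0,0,0,0.0003,-0.001,-0.006,0,0,0,0,0.0003,-0.001,-0.009,0,0,0,0,0.0003,-0.001,-0.012,0,0,0,0,0.0003,-0.001,-0.015,0,0,0,0,0.0003,-0.001,-0.016,0,0,0,0,0.0003,-0.001,-0.016,0]'

```text
time: 13.85
tool_pos: [0.596, -0.1287, 0.0891]
ee_rot: [-3.14, 0.0, 1.794]
wrist_force: [-6.6, 1.5, -3.8]
width: 0.0273
finger_force: 30.0
```

```bash
python3 dot.py
```

```text
dot world [ 0.5962 -0.1291  0.1046] stand [-0.0001 -0.0756  0.1046] 735
knob top mid stand [ 0.     -0.0643  0.1542] [0.06   0.0497 0.1081]
orange y range [-0.0796 -0.0435] x [-0.0216  0.0211]
hole y -0.20057496857010856 -0.19635021247913745 124
hole y -0.04586060221976005 -0.045181746071086645 115
[ 0.596  -0.1287  0.0891] [-3.1405  0.0001  1.7938] [-6.6092  1.5124 -3.7666] 0.0273402646116739 13.85
```

move_arm --steps '[0,0,0,-0.0015,0.0005,-0.001,0,0,0,0,-0.0015,0.0005,-0.002,0,0,0,0,-0.0015,0.0005,-0.002,0,0,0,0,-0.0015,0.0005,-0.002,0]'

```text
time: 14.3
tool_pos: [0.5959, -0.1287, 0.089]
ee_rot: [3.139, 0.002, 1.794]
wrist_force: [-7.2, 0.8, 2.1]
width: 0.0271
finger_force: 30.0
```

```bash
python3 dot.py
python3 - <<'E'
from h import *
p,d=snapshot("side"); save(p,"s2.png"); q,_=snapshot("top"); save(q,"t2.png")
a=cv2.resize(p[170:300,270:440],None,fx=3,fy=3); b=cv2.resize(q[190:310,260:430],None,fx=3,fy=3)
save(np.vstack([a,b])[:,:],"fin.png"); cv2.imwrite("pics/fin.png",cv2.resize(cv2.imread("pics/fin.png"),None,fx=.8,fy=.8))
E
```

```text
dot world [ 0.5963 -0.1291  0.1045] stand [-0.0003 -0.0756  0.1045] 732
knob top mid stand [ 0.     -0.0642  0.154 ] [0.06  0.05  0.108]
orange y range [-0.0798 -0.0435] x [-0.0216  0.0211]
hole y -0.20083551602213123 -0.1970985362579911 122
hole y -0.04581985987786559 -0.04516444582579651 116
[ 0.5959 -0.1287  0.089 ] [3.139  0.0023 1.7938] [-7.2226  0.8194  2.1105] 0.02712930050241425 14.3
```

View pics/fin.png

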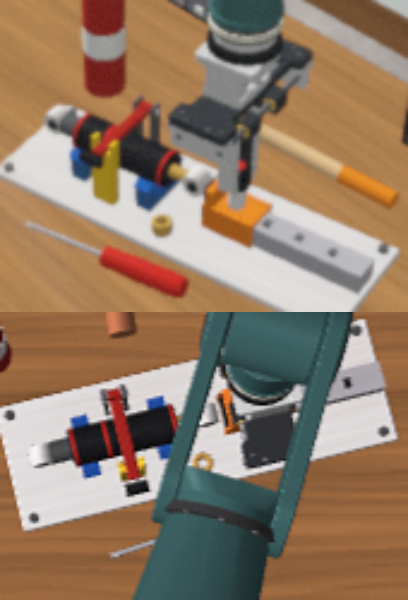

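The latch bar lies across the shock in its catch. The knob is back at its engaged height one hole along (three free holes behind it), the shock is in its vees and the bystanders are in place. Handing in.

```bash
python3 -c "
from bench import *
print(close_job())"
```

```text
the job is handed in; nothing more can be done
None
```

I handed the job in at about 14.5 s of the 48 s limit: the latch is down at its stop in the catch, the sleeve is one hole nearer the shock with the pin fully in, and the gripper still holds the knob; no verdict came back.

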